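# Unlock the eccentric cam and slide the specimen under the viewer's lens

### The arm

A 6-joint arm with a two-finger parallel gripper is mounted at the origin on the work surface. World frame = base frame: x ahead of the robot, y to its left, z up, the work surface at z = 0. Lengths are in m, angles in rad, forces in N, time in s.
With the tool pointing down it reaches from about 0.35 to 0.8 m from the base axis. Payload 7.3 kg.
Tool frame: the origin (TCP) lies midway between the tips of the shut fingers; the grasp point (between the pads) lies 19 mm behind it; z points along the fingers, y is the direction in which the jaws open and shut (so a half turn about z gives the same grasp; the last joint's range is limited). The gripper opens to 85 mm and grips with 20 to 120 N. Pads are 22 mm wide; open, the fingers measure 114 mm over their backs; the gripper's body (76 mm by 85 mm) begins 54 mm behind the grasp point. The pads swing forward as they close: fully open they stand 13 mm farther back than shut.
Start: joints at [1.022, 0.342, 1.524, -0, 1.275, -0.146], TCP at [0.206, 0.483, 0.231] pointing down, gripper open.
Joint ranges: [-2.53, 2.53], [-0.77, 2.02], [0.04, 2.7], [-1, 4.14], [0.28, 2.66], [-3.11, 3.11]. Speed limits (rad/s): [2.57, 2.57, 3.14, 3.14, 3.14, 3.14].

### API

Orientations are given as a rotation vector (axis times angle).
In Python, from plant import * gives the robot as it stands. The module is installed in compiled form; this text tells all that it offers.
- The arm moves only by the tool send_rows, never from a script. Its arguments are lists of equal length, an entry for each row: "travel": the shift along the tool's x, y, z in cm, a list of three; "turn": the turn, a rotation vector about the tool's x, y, z in rad, a list of three. A call has 1 to 12 rows; each row shifts and turns the commanded pose from where the row before left it, along the tool's axes as they then stand; what a row does not reach is not made up. A row lasts 1/8 s, in which the tool goes at most 62.5 mm and 10.7 degrees, less where a joint would pass 70% of its speed; a pose out of reach is approached as far as the arm can. A call with a gripper value outside its range is refused whole. "grip" is the opening, from 0 (shut) to 1 (fully open), set as the call begins (left out, the last holds). The fingers move at their own pace and stop on an object; "force" is the grip in N (left out, the last holds). Time passes only in rows, so rows that do not move let the fingers close. It gives the time, the measured TCP pose, the force and the opening at its end, in the units of the state.
- get_obs(): the state, without advancing time (a new reading comes with each control period).
- snapshot(name): name is "scene" or "side" or "wrist"; returns a dict with "frame" (420x560x3 uint8, red, green, blue), "depth" (420x560 float32, m along the optical axis (not along the pixel's ray), 0 where there is no reading), "camera_matrix" (3x3 intrinsics, pixels), "pose" (4x4, takes a point from camera to world coordinates). Camera axes: x right, y down, z forward; pixel columns grow to the right and rows downward; lengths in m; the calibration is good to about 2 mm. A picture is of the moment at which its call begins.
- close_job(): hands the job in, once; it reports no verdict.
The state is a dict: "clock": time; "joint_positions": joint angles; "qd": joint speeds; "joint_efforts": joint torques, N m; "ee_pos": TCP position; "ee_rot": TCP orientation; "force": force on the tool from outside, world axes, zero at the start; "ft_torque": the same for the moment, N m; "gripper_width": finger opening in m.
Only numpy, scipy, OpenCV 4.12 (cv2) and the standard library are available. Lean on these libraries where they do the work, as an engineer would, in place of code of your own. Each camera call takes 0.05 s, during which the arm holds its last target. There are 200 camera calls.

### The job

On the white slide viewer, push the cam's lever pin clockwise round with your fingertips until the cam is at its low point, the lever pointing forward in line with the index bar; only then push the carriage by its upright tab forward until it is fully home, with the glass slide under the lens. Push from outside only: do not take the pin or the tab between the fingers, do not force the carriage against the cam before it is lowered, and leave everything else on the desk where it stands.

Things in the scene. Friction and masses are not known exactly. Their poses are not given: they have to be found in the camera images.
- viewer: White slide viewer, fixed to the desk: grey base plate, white viewing head; base 260 (x) x 200 (y) x 12 mm, origin at the centre of its underside. Its +x is forward (away from the robot), +y its left. The carriage and viewing head are on its right half, the eccentric cam on its left.
- head (a point): Top of the viewing head's black eyepiece, 100 mm above the desk, at x 3.5, y -50 mm in the viewer's frame, on the lens axis. The head's white arm (40 mm wide, top at 87 mm) runs along x from -15 to 105 mm there, over the carriage, from a white column at x 62..108, y -75..-25 mm.
- index (a point): Middle of the top of the dark index bar on the base, 26 mm long, 5 mm wide, 16 mm above the desk, straight forward of the cam axis (x 110, y 55 mm in the viewer's frame). The cam is low when its lever points at it.
- cam_pivot (a point): Vertical axis of the cam (x 20, y 55 mm in the viewer's frame), 42 mm above the desk. The cam is a steel disc of 30 mm radius, 14 to 32 mm above the desk, its centre 18 mm off this axis, under the lever: the high point reaches 48 mm from the axis, the low point, opposite, 12 mm.
- cam_pin (a point): Top centre of the cam lever's upright black pin: 12 mm thick, free from 42 to 85 mm above the desk (this point is at 85), 55 mm from the cam axis. The flat lever under it, 14 mm wide, 34 to 42 mm above the desk, points the same way as the high point. Pushing the pin along its circle with about 6 N turns the cam; it stays where left.
- cam (a joint): Cam angle, rad, growing clockwise from above. 0: lever and high point face straight back (viewer's -x) and block the carriage. 1.57: lever to the viewer's left. 3.14: lever forward, low point at the carriage's cross bar. Stops at -0.6 and 3.24. Starts between -0.3 and 0.7. The lever's direction is the viewer's +x turned counterclockwise by 3.14 minus this.
- tab (a point): Top centre of the carriage's upright aluminium push tab, 72 mm above the desk. The tab is 8 mm thick along the viewer's x, 50 mm wide along y, and stands from 22 to 72 mm above the desk on the carriage's near edge (x -71, y -50 mm in the viewer's frame when fully back). Nothing stands behind its robot-side face, which is to be pushed forward.
- carriage (a joint): Travel of the black slide carriage (70 x 86 mm, a glass slide on it) along the viewer's +x, m. 0: fully back. 0.0385: fully home on its end stop, slide under the lens. Starts at 0 to 0.002. Slides with about 3 N, stays where left. Its cross bar (top 34 mm above the desk) reaches left, behind the cam, and meets it after 4 to 9 mm unless the cam is turned.
- oil: Small amber glass oil bottle with black cap, 24 mm wide, 55 mm tall, standing on the base plate's near left corner (top at about 67 mm); loose, a bystander; origin at the centre of its underside.
- coverbox: Grey box of cover glasses, 55 x 40 x 22 mm, on the desk left of the viewer; loose, a bystander; origin at the centre of its underside.
- dish: Low glass dish, 90 mm wide, 18 mm high, on the desk right of the viewer; loose, a bystander; origin at the centre of its underside.
- jar: Clear specimen jar, 48 mm wide, 65 mm tall, on the desk right of the viewer; loose, a bystander; origin at the centre of its underside.
- marker: Black marker pen lying down, about 117 mm long, 13 mm thick, on the desk right of the viewer and nearer the robot; loose, a bystander; origin at the centre of its underside.
- slidepack: Cardboard pack of slides, 80 x 30 x 28 mm, on the desk beyond the viewer; loose, a bystander; origin at the centre of its underside.

How it is judged:
On the way, in this order (a step that is already met when the one before it is completed fails the run):
1. the cam is turned to its low point while the carriage is still back (value of joint cam above 2.84 rad and value of joint carriage below 0.012 m), for 0.2 s.
2. the carriage is pushed fully home with the cam still low (value of joint carriage above 0.0365 m and value of joint cam above 2.84 rad), for 0.2 s.
At the end, for the whole second after the job is handed in: The carriage is within 2 mm of its end stop, the cam within 0.3 rad of its low point, both at rest, and every bystander within 20 mm of where it started (all of step 2 and velocity of joint carriage below 0.005 m/s and velocity of joint cam below 0.05 rad/s and distance of each of oil, coverbox, dish, jar, marker, slidepack from where it was at the start of the episode below 0.02 m); the robot touches nothing.
It fails at once if the carriage is forced forward more than 12 mm before the cam is lowered (value of joint carriage above 0.012 m and value of joint cam below 2.6 rad).
It fails at once if the lever pin is taken between the fingers (grasp point within 5 mm of the pin's axis, at the pin's height) (horizontal distance between the grasp point and cam_pin below 0.005 m and height (world z) of the grasp point below 0.1 m).
It fails at once if the push tab is taken between the fingers (grasp point inside the tab) (x of the grasp point in the frame of tab between -0.003 and 0.003 m and y of the grasp point in the frame of tab between -0.025 and 0.025 m and z of the grasp point in the frame of tab between -0.05 and 0.015 m).
It fails at once if a bystander is shoved or lifted (moved more than 20 mm) (distance of any of oil, coverbox, dish, jar, marker, slidepack from where it was at the start of the episode above 0.02 m).
It also fails if it takes over 61 s, if anything falls off the work surface, if the arm or the gripper's body presses on something with over 40 N, if the wrist force passes 120 N, or if a joint passes its speed limit or range.

## Working session

There is one attempt and no reset: what is moved stays moved. The work goes in short steps, Python scripts to look and compute and a tool call to move; the robot and the scene stay as the last step left them, time stands still between calls to the robot, and variables do not carry over. Pictures are saved under pics/ and viewed, about 8 in all and at most 12, crops included, and the job is handed in when it is done.

Besides the shell and the picture viewer there is one more tool, called after "Request:" in YAML: its name, and indented under it one key for each argument. send_rows: Moves the arm, as the interface text tells. Its arguments: {"type":"object","properties":{"travel":{"type":"array"},"turn":{"type":"array"},"grip":{"type":"number"},"force":{"type":"number"}},"required":["travel","turn"]}

```bash
mkdir -p pics
cat > h.py <<'E'
from plant import *
import numpy as np, cv2
def save(s,n): cv2.imwrite(f'pics/{n}.png',cv2.cvtColor(s['frame'],cv2.COLOR_RGB2BGR))
def pts(s):
    K=s['camera_matrix'];d=s['depth'];v,u=np.mgrid[:d.shape[0],:d.shape[1]]
    P=np.stack([(u-K[0,2])/K[0,0]*d,(v-K[1,2])/K[1,1]*d,d,np.ones_like(d)],-1)
    return (P@s['pose'].T)[...,:3]
def ray(s,u,v,z):
    K=s['camera_matrix'];T=s['pose'];r=T[:3,:3]@np.linalg.solve(K,[u,v,1]);o=T[:3,3]
    return o+r*(z-o[2])/r[2]
E
python3 - <<'E'
from h import *
np.set_printoptions(precision=4,suppress=True)
o=get_obs();print(o)
for n in('scene','side'):
    s=snapshot(n);save(s,n+'1');np.savez(n+'1.npz',**s);print(s['pose'],s['camera_matrix'])
E
```

```text
{'clock': 0.0, 'joint_positions': array([ 1.022 ,  0.3427,  1.525 , -0.    ,  1.2754, -0.146 ]), 'qd': array([ 0.0019, -0.0002,  0.0009,  0.0007,  0.0012,  0.0014]), 'joint_efforts': array([  0.0013, -43.3692, -24.6014,  -0.0002,   0.008 ,  -0.0002]), 'ee_pos': array([0.2056, 0.4826, 0.2306]), 'ee_rot': array([-0.6283, -3.0776,  0.0023]), 'force': array([-0.6163, -0.924 ,  0.4823]), 'ft_torque': array([ 0.0089, -0.0566, -0.0471]), 'gripper_width': 0.0853878927755961}
[[-0.8712  0.3908 -0.2971  0.9172]
 [ 0.4908  0.7052 -0.5117  0.5599]
 [ 0.0096 -0.5916 -0.8062  0.9443]
 [ 0.      0.      0.      1.    ]] [[540.3006   0.     281.8667]
 [  0.     540.3006 206.7298]
 [  0.       0.       1.    ]]
[[ 0.8355 -0.3478  0.4254  0.1551]
 [-0.5494 -0.5179  0.6557 -0.6416]
 [-0.0077 -0.7815 -0.6238  0.7245]
 [ 0.      0.      0.      1.    ]] [[529.9458   0.     279.5297]
 [  0.     529.9458 211.0138]
 [  0.       0.       1.    ]]
```

View pics/scene1.png

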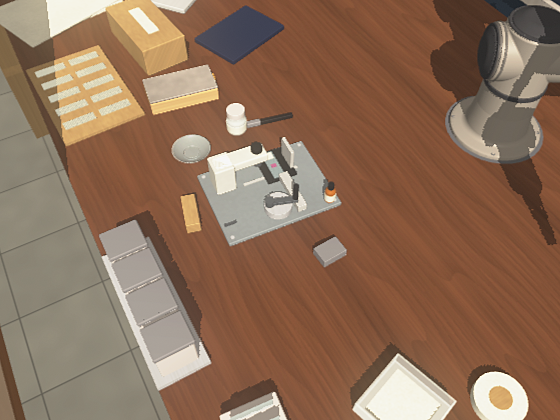

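View pics/side1.png

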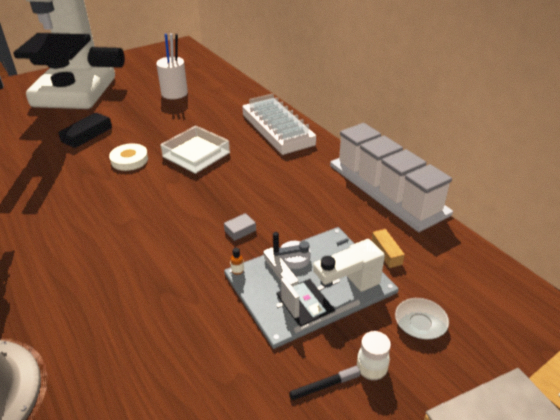

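The scene view shows the viewer plate with corners near (300,142), (340,203), (232,243) and (198,175). The pin is near (296,188), the tab near (287,150), the oil bottle at (331,190) and the index bar at (231,223). In the side view the pin is at (277,240), the tab near (290,295) and the oil bottle at (237,262).

```bash
cat > m.py <<'E'
from h import *
np.set_printoptions(precision=4,suppress=True)
for n in('scene','side'):
    s=dict(np.load(n+'1.npz'));P=pts(s);f=s['frame'].astype(int)
    if n=='scene': win=(slice(130,255),slice(190,350))
    else: win=(slice(215,350),slice(220,400))
    m=np.zeros(P.shape[:2],bool);m[win]=1
    sat=f.max(2)-f.min(2)
    plate=m&(abs(P[...,2]-.012)<.006)&(sat<40)
    cs,_=cv2.findContours(plate.astype(np.uint8),cv2.RETR_EXTERNAL,cv2.CHAIN_APPROX_NONE)
    c=np.concatenate([k for k in cs if cv2.contourArea(k)>100])[:,0]
    W=np.array([ray(s,u,v,.012)[:2] for u,v in c])
    r=cv2.minAreaRect((W*1000).astype(np.float32));print(n,'plate',r,cv2.boxPoints(r).tolist())
    big=cv2.resize(s['frame'][win],None,fx=4,fy=4,interpolation=cv2.INTER_CUBIC)
    cv2.imwrite(f'pics/{n}1c.png',big[...,::-1])
E
python3 m.py
```

```text
scene plate ((572.5994873046875, -149.6165771484375), (326.0771484375, 259.7276611328125), 85.21546173095703) [[429.58929443359375, -301.2552185058594], [688.4119262695312, -322.9188232421875], [715.6096801757812, 2.022064208984375], [456.78704833984375, 23.6856689453125]]
side plate ((573.123291015625, -95.32362365722656), (203.09703063964844, 260.3345642089844), 85.28541564941406) [[435.0499267578125, -185.82980346679688], [694.503662109375, -207.227294921875], [711.1966552734375, -4.81744384765625], [451.742919921875, 16.580047607421875]]
```

View pics/scene1c.png

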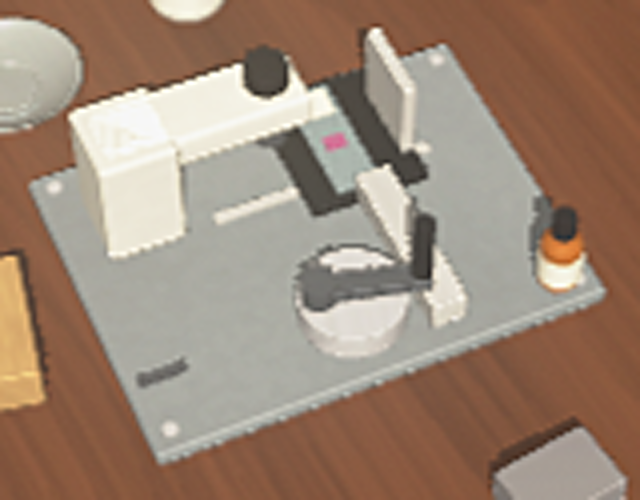

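View pics/side1c.png

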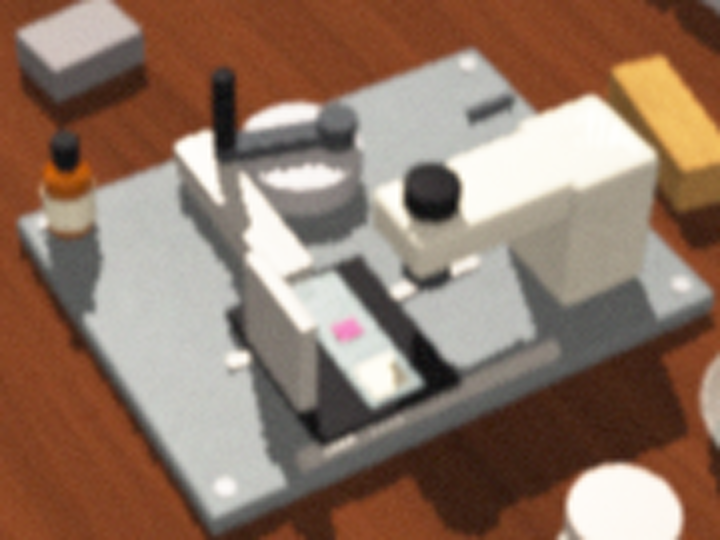

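Both crops show the same layout. In the scene crop the pin top is at (425,215), the pivot cap at (320,285), the index bar at (162,370) and the eyepiece at (265,58). In the side crop these are at (223,75), (337,120), (491,108) and (432,180). The lever points roughly back, and the oil bottle stands on the near left corner.

```bash
cat > m2.py <<'E'
from h import *
np.set_printoptions(precision=4,suppress=True)
S={n:dict(np.load(n+'1.npz')) for n in('scene','side')}
off={'scene':(190,130),'side':(220,215)}
F={'pin':(.085,(425,217),(223,75)),'index':(.016,(162,370),(491,106)),'eye':(.1,(266,60),(432,180)),'pivot':(.042,(319,274),(337,120)),
'oilcap':(.067,(564,212),(65,138)),'tabL':(.072,(412,88),(318,330)),'tabR':(.072,(371,33),(252,258)),'dotA':(.012,(170,429),(467,63)),'dotB':(.012,(55,187),(680,284)),'dotC':(.012,(436,60),(225,486))}
V={'index':(110,55),'eye':(3.5,-50),'pivot':(20,55)}
W={}
for k,(z,a,b) in F.items():
    p=[ray(S[n],c[0]/4+off[n][0],c[1]/4+off[n][1],z)[:2] for n,c in(('scene',a),('side',b))]
    W[k]=(p[0]+p[1])/2; print(k,p[0],p[1],W[k])
A=np.array([V[k] for k in V])/1000;B=np.array([W[k] for k in V])
a0,b0=A.mean(0),B.mean(0);H=(A-a0).T@(B-b0);th=np.arctan2(H[0,1]-H[1,0],H[0,0]+H[1,1])
R=np.array([[np.cos(th),-np.sin(th)],[np.sin(th),np.cos(th)]]);t=b0-R@a0
print('yaw',th,'t',t,'res',B-(A@R.T+t))
for k in W: print(k,'in viewer mm',(R.T@(W[k]-t))*1000)
E
python3 m2.py
```

```text
pin [ 0.547  -0.0207] [ 0.5486 -0.0215] [ 0.5478 -0.0211]
index [ 0.6887 -0.0456] [ 0.6894 -0.0488] [ 0.689  -0.0472]
eye [ 0.5734 -0.143 ] [ 0.576  -0.1419] [ 0.5747 -0.1424]
pivot [ 0.5963 -0.0437] [ 0.6025 -0.0375] [ 0.5994 -0.0406]
oilcap [ 0.4742 -0.0007] [ 0.476  -0.0005] [ 0.4751 -0.0006]
tabL [ 0.5025 -0.11  ] [ 0.5024 -0.1637] [ 0.5024 -0.1369]
tabR [ 0.5019 -0.1562] [ 0.5024 -0.1149] [ 0.5022 -0.1355]
dotA [ 0.7004 -0.0132] [ 0.7029 -0.0127] [ 0.7016 -0.0129]
dotB [ 0.6851 -0.1883] [ 0.6878 -0.1887] [ 0.6865 -0.1885]
dotC [ 0.4507 -0.1683] [ 0.4527 -0.169 ] [ 0.4517 -0.1687]
yaw -0.08130248511622805 t [ 0.5751 -0.0931] res [[-0.0001 -0.    ]
 [ 0.0002  0.0008]
 [-0.0001 -0.0007]]
pin in viewer mm [-33.028   69.5151]
index in viewer mm [109.8568  54.9583]
eye in viewer mm [  3.6561 -49.2343]
pivot in viewer mm [19.9871 54.276 ]
oilcap in viewer mm [-107.1654   84.0209]
tabL in viewer mm [-68.8374 -49.5795]
tabR in viewer mm [-69.214  -48.2345]
dotA in viewer mm [119.6175  90.1343]
dotB in viewer mm [118.7638 -86.0577]
dotC in viewer mm [-116.8421  -85.3754]
```

```bash
cat > g.py <<'E'
from h import *
from scipy.spatial.transform import Rotation as Ro
np.set_printoptions(precision=4,suppress=True)
th=-.0815;t=np.array([.5751,-.0933]);R=np.array([[np.cos(th),-np.sin(th)],[np.sin(th),np.cos(th)]])
def to(xv,yv,z,o=None):
    o=o or get_obs();p=np.r_[R@np.array([xv,yv])/1000+t,z];M=Ro.from_rotvec(o['ee_rot'])
    v=R.T@(o['ee_pos'][:2]-t)*1000;y=M.as_matrix()[:,1]
    print('clock',o['clock'],'tcp viewer mm',v,o['ee_pos'][2]*1000,'z axis',M.as_matrix()[:,2],'yaw_y viewer deg',np.degrees(np.arctan2(y[1],y[0])-th),'F',o['force'],'j',o['joint_positions'])
    print('tool delta cm',M.inv().apply(p-o['ee_pos'])*100)
E
python3 -c "
from g import *
to(-41.7,37.7,.231)"
```

```text
clock 0.1 tcp viewer mm [-415.1788  544.0019] 230.68893465170999 z axis [-0.0007 -0.0012 -1.    ] yaw_y viewer deg 71.59117283473495 F [-0.076  -0.1395  0.1416] j [ 1.022   0.3427  1.5249  0.      1.2754 -0.146 ]
tool delta cm [-51.4255 -36.245    0.0077]
```

Request:
send_rows:
  travel:
    - [-4.28, -3.02, 0]
    - [-4.28, -3.02, 0]
    - [-4.28, -3.02, 0]
    - [-4.28, -3.02, 0]
    - [-4.28, -3.02, 0]
    - [-4.28, -3.02, 0]
    - [-4.28, -3.02, 0]
    - [-4.28, -3.02, 0]
    - [-4.28, -3.02, 0]
    - [-4.28, -3.02, 0]
    - [-4.28, -3.02, 0]
    - [-4.28, -3.02, 0]
  turn:
    - [0, 0, 0]
    - [0, 0, 0]
    - [0, 0, 0]
    - [0, 0, 0]
    - [0, 0, 0]
    - [0, 0, 0]
    - [0, 0, 0]
    - [0, 0, 0]
    - [0, 0, 0]
    - [0, 0, 0]
    - [0, 0, 0]
    - [0, 0, -0.054]
  grip: 0
  force: 60

```text
clock: 1.6
ee_pos: [0.5367, -0.0533, 0.231]
ee_rot: [-0.544, -3.094, -0.0]
force: [-0.1, 0.6, 0.9]
gripper_width: 0.0001
```

Request:
send_rows:
  travel:
    - [0, 0, 0]
    - [0, 0, 0]
    - [0, 0, 0]
  turn:
    - [0, 0, 0]
    - [0, 0, 0]
    - [0, 0, 0]

```text
clock: 1.98
ee_pos: [0.5356, -0.0506, 0.2313]
ee_rot: [-0.543, -3.094, -0.0]
force: [-0.3, 0.2, -0.0]
gripper_width: -0.0003
```

```bash
python3 -c "
from g import *
to(-41.7,37.7,.052)
s=snapshot('wrist');save(s,'w1');s=snapshot('side');save(s,'s2')"
```

```text
clock 1.975 tcp viewer mm [-42.805   39.3921] 231.32499419518848 z axis [-0.0004  0.0004 -1.    ] yaw_y viewer deg 74.74956980580906 F [-0.2669  0.196  -0.0133] j [-0.2368  0.3661  1.4879  0.0003  1.288  -1.46  ]
tool delta cm [-0.1596 -0.1385 17.9324]
```

View pics/w1.png

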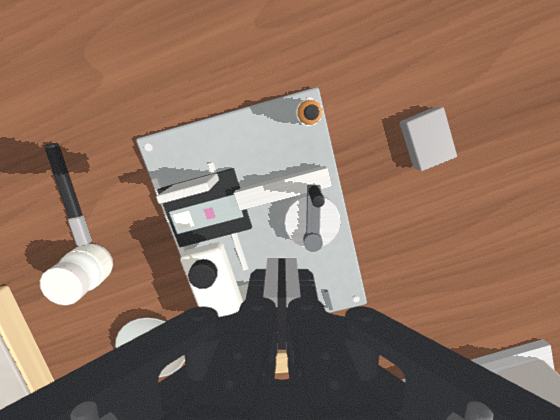

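The wrist view shows the shut fingertips at (283,262), the pin top near (316,195), the pivot cap at (312,242) and the eyepiece at (203,272). The oil bottle at (310,112) is well clear. I'll cross-check these with rays, then descend.

```bash
python3 -c "
from g import *
s=snapshot('wrist')
for n,u,v,z in(('pin',316,200,.085),('pivot',312,242,.042),('eye',203,272,.1),('index',327,298,.016),('oil',311,113,.067)):
    w=ray(s,u,v,z);print(n,w,R.T@(w[:2]-t)*1000)"
```

```text
pin [ 0.5474 -0.0219  0.085 ] [-33.4177  68.8884]
pivot [ 0.6016 -0.0397  0.042 ] [22.0248 55.5279]
eye [ 0.572  -0.1385  0.1   ] [  0.6252 -45.2967]
index [ 0.6869 -0.0468  0.016 ] [107.6387  55.4959]
oil [ 0.4762 -0.0012  0.067 ] [-106.0192   83.7345]
```

Request:
send_rows:
  travel:
    - [-0.16, -0.14, 3.0]
    - [0, 0, 3.0]
    - [0, 0, 3.0]
    - [0, 0, 2.5]
    - [0, 0, 2.0]
  turn:
    - [0, 0, 0]
    - [0, 0, 0]
    - [0, 0, 0]
    - [0, 0, 0]
    - [0, 0, 0]

```text
clock: 2.75
ee_pos: [0.5369, -0.0529, 0.0955]
ee_rot: [-0.544, -3.094, -0.0]
force: [0.6, -0.7, 0.5]
gripper_width: -0.0001
```

Request:
send_rows:
  travel:
    - [0, 0, 1.5]
    - [0, 0, 1.5]
    - [0, 0, 1.4]
    - [0, 0, 0]
    - [0, 0.4, 0]
    - [0, 0.3, 0]
    - [0, 0.2, 0]
    - [0, 0.2, 0]
    - [0, 0, 0]
  turn:
    - [0, 0, 0]
    - [0, 0, 0]
    - [0, 0, 0]
    - [0, 0, 0]
    - [0, 0, 0]
    - [0, 0, 0]
    - [0, 0, 0]
    - [0, 0, 0]
    - [0, 0, 0]

```text
clock: 3.88
ee_pos: [0.5411, -0.0431, 0.0524]
ee_rot: [0.545, 3.094, 0.0]
force: [-0.3, 1.1, -0.8]
gripper_width: 0.0
```

```bash
python3 -c "
from g import *
to(-38.4,49.7,.052)
s=snapshot('side');save(s,'s3');c=s['frame'][180:340,190:400];cv2.imwrite('pics/s3c.png',cv2.resize(c,None,fx=3.5,fy=3.5)[...,::-1])"
```

```text
clock 3.875 tcp viewer mm [-37.9925  47.2835] 52.38854309384946 z axis [ 0.0002  0.     -1.    ] yaw_y viewer deg 74.7007894561667 F [-0.3312  1.1313 -0.7648] j [-0.2207  0.5798  1.6924  0.0001  0.8692 -1.443 ]
tool delta cm [0.1031 0.2223 0.0389]
```

View pics/s3c.png

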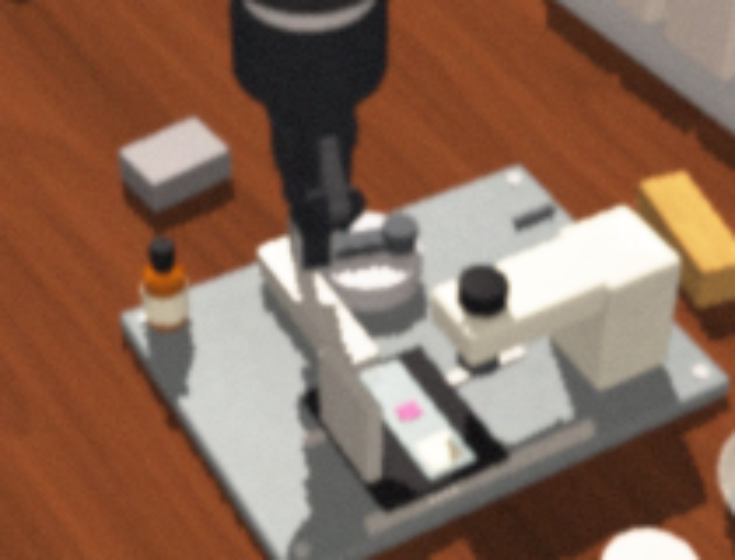

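Request:
send_rows:
  travel:
    - [0.1, 0.2, 0]
    - [0.21, 0.67, 0]
    - [0.21, 0.67, 0]
    - [0.21, 0.67, 0]
    - [0.21, 0.67, 0]
    - [0.21, 0.67, 0]
    - [0.21, 0.67, 0]
    - [0, 0, 0]
  turn:
    - [0, 0, 0]
    - [0, 0, 0.12]
    - [0, 0, 0.12]
    - [0, 0, 0.12]
    - [0, 0, 0.12]
    - [0, 0, 0.12]
    - [0, 0, 0.12]
    - [0, 0, 0]

```text
clock: 4.92
ee_pos: [0.5536, -0.0019, 0.0521]
ee_rot: [-1.599, -2.702, 0.002]
force: [-3.8, 0.0, 2.2]
gripper_width: -0.0001
```

```bash
cat >> g.py <<'E'
def rel(o=None):
    o=o or get_obs();M=Ro.from_rotvec(o['ee_rot']).inv();p=np.r_[R@np.array([.02,.055])+t,o['ee_pos'][2]]
    q=M.apply(o['ee_pos']-p)*1000;print('TCP rel pivot in tool mm',q,'force tool',M.apply(o['force']))
E
python3 -c "
from g import *
to(0,0,.052);rel()
s=snapshot('scene');save(s,'c4');c=s['frame'][110:260,190:350];cv2.imwrite('pics/c4c.png',cv2.resize(c,None,fx=4,fy=4)[...,::-1])"
```

```text
clock 4.925 tcp viewer mm [-28.8307  89.3877] 52.1169616619849 z axis [-0.0024  0.0002 -1.    ] yaw_y viewer deg 33.44475133158497 F [-3.7815  0.0144  2.2248] j [-0.1417  0.5966  1.6586 -0.0002  0.8887 -0.6438]
tool delta cm [-9.0476 -2.5207  0.0046]
TCP rel pivot in tool mm [ 55.6058 -21.793    0.1179] force tool [ 1.8359 -3.312  -2.2157]
```

View pics/c4c.png

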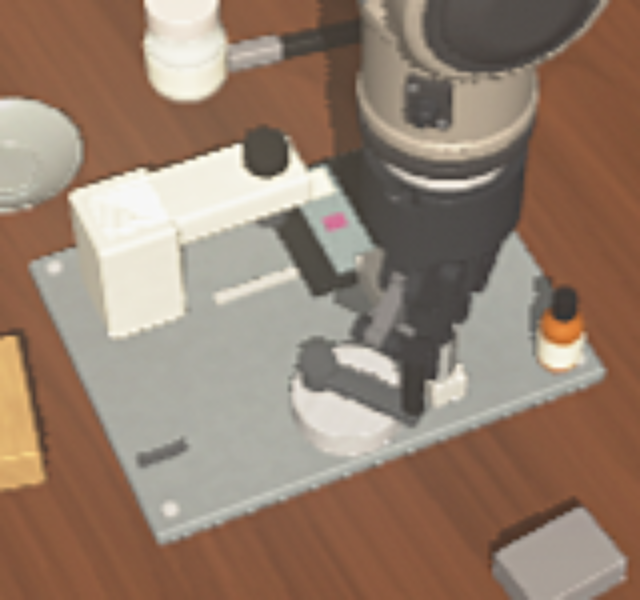

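Request:
send_rows:
  travel:
    - [0.2, 0.67, 0]
    - [0.2, 0.67, 0]
    - [0.2, 0.67, 0]
    - [0.2, 0.67, 0]
    - [0.2, 0.67, 0]
    - [0.2, 0.67, 0]
    - [0.2, 0.67, 0]
    - [0.2, 0.67, 0]
    - [0.2, 0.67, 0]
    - [0.2, 0.67, 0]
    - [0, 0, 0]
  turn:
    - [0, 0, 0.12]
    - [0, 0, 0.12]
    - [0, 0, 0.12]
    - [0, 0, 0.12]
    - [0, 0, 0.12]
    - [0, 0, 0.12]
    - [0, 0, 0.12]
    - [0, 0, 0.12]
    - [0, 0, 0.12]
    - [0, 0, 0.12]
    - [0, 0, 0]

```text
clock: 6.35
ee_pos: [0.6184, 0.0155, 0.0517]
ee_rot: [-2.845, -1.327, -0.0]
force: [-0.0, 3.8, -0.2]
gripper_width: -0.0003
```

```bash
python3 -c "
from g import *
to(0,0,.052);rel()"
```

```text
clock 6.35 tcp viewer mm [ 34.317  112.0005] 51.74778419011778 z axis [-0.0006  0.0019 -1.    ] yaw_y viewer deg -35.30841466933219 F [-0.0449  3.7632 -0.1867] j [-0.0996  0.6911  1.4623  0.0022  0.9889  0.5969]
tool delta cm [-11.1232   3.6729  -0.0437]
TCP rel pivot in tool mm [ 54.7903 -21.2616   0.0961] force tool [ 2.8546 -2.4519  0.1939]
```

Request:
send_rows:
  travel:
    - [0.21, 0.67, 0]
    - [0.21, 0.67, 0]
    - [0.21, 0.67, 0]
    - [0.21, 0.67, 0]
    - [0.21, 0.67, 0]
    - [0.21, 0.67, 0]
    - [0.21, 0.67, 0]
    - [0, 0, 0]
    - [0, 0, 0]
  turn:
    - [0, 0, 0.12]
    - [0, 0, 0.12]
    - [0, 0, 0.12]
    - [0, 0, 0.12]
    - [0, 0, 0.12]
    - [0, 0, 0.12]
    - [0, 0, 0.12]
    - [0, 0, 0]
    - [0, 0, 0]

```text
clock: 7.48
ee_pos: [0.6533, -0.018, 0.0519]
ee_rot: [-3.14, -0.056, -0.0]
force: [1.1, 3.0, -2.9]
gripper_width: 0.0001
```

```bash
python3 -c "
from g import *
to(0,0,.052);rel()
s=snapshot('scene');np.savez('c5.npz',**s);c=s['frame'][110:260,190:350];cv2.imwrite('pics/c5c.png',cv2.resize(c,None,fx=4,fy=4)[...,::-1])"
```

```text
clock 7.475 tcp viewer mm [71.7719 81.4604] 51.94993053171661 z axis [ 0.0002  0.0006 -1.    ] yaw_y viewer deg -83.2957297666847 F [ 1.1076  3.0312 -2.9499] j [-0.1449  0.7449  1.348   0.0007  1.0487  1.39  ]
tool delta cm [-8.0791  7.2524 -0.0107]
TCP rel pivot in tool mm [ 54.507  -20.2354   0.0214] force tool [ 1.214  -2.9882  2.9518]
```

View pics/c5c.png

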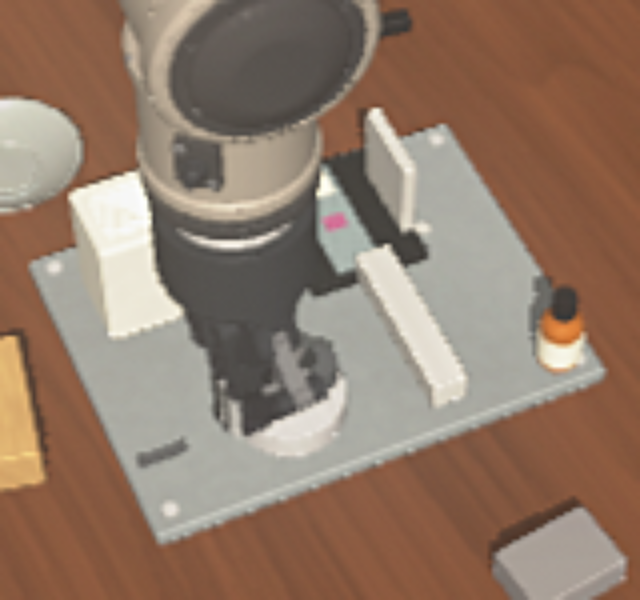

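The cam has turned and the carriage is still back (tab unmoved). I'll nudge it the last ~0.1 rad, then back off and lift.

Request:
send_rows:
  travel:
    - [0.1, 0.33, 0]
    - [0.1, 0.3, 0]
    - [0, 0, 0]
    - [0, 0, 0]
    - [0, -1, 0]
    - [0, -2, 0]
    - [0, 0, -2]
    - [0, 0, -4]
    - [0, 0, -4]
    - [0, 0, -2]
    - [0, 0, 0]
  turn:
    - [0, 0, 0.06]
    - [0, 0, 0.05]
    - [0, 0, 0]
    - [0, 0, 0]
    - [0, 0, 0]
    - [0, 0, 0]
    - [0, 0, 0]
    - [0, 0, 0]
    - [0, 0, 0]
    - [0, 0, 0]
    - [0, 0, 0]

```text
clock: 8.9
ee_pos: [0.6586, 0.006, 0.1746]
ee_rot: [3.139, -0.12, 0.007]
force: [0.3, -0.3, -0.7]
gripper_width: 0.0003
```

```bash
python3 -c "
from g import *
to(-110,-50,.172)
s=snapshot('side');np.savez('c6.npz',**s);c=s['frame'][200:350,200:400];cv2.imwrite('pics/c6c.png',cv2.resize(c,None,fx=4,fy=4,interpolation=2)[...,::-1])"
```

```text
clock 8.9 tcp viewer mm [ 75.1723 105.7598] 174.5875869004257 z axis [ 0.0046 -0.0007 -1.    ] yaw_y viewer deg -89.69816806276967 F [ 0.3006 -0.3161 -0.692 ] j [-0.1071  0.6304  1.2038 -0.0002  1.3028  1.54  ]
tool delta cm [-18.6     15.4781   0.1784]
```

View pics/c6c.png

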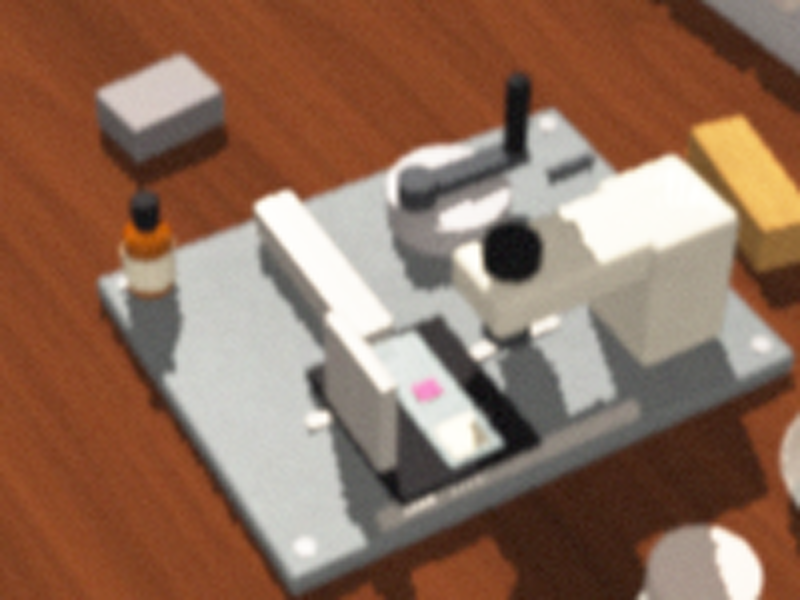

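The lever now points forward, with the pin top at crop (517,80). The tab is unmoved at (360,345) and the oil bottle is untouched.

```bash
python3 -c "
from g import *
s=dict(np.load('c6.npz'))
w=ray(s,517/4+200,80/4+200,.085);v=R.T@(w[:2]-t)*1000;print(v,'cam',np.pi-np.arctan2(v[1]-55,v[0]-20),np.hypot(v[0]-20,v[1]-55))
to(-110,-50,.172)"
```

```text
[74.9338 54.9443] cam 3.1426062820131793 54.9338245832879
clock 8.95 tcp viewer mm [ 74.2973 105.629 ] 172.69939644633382 z axis [ 0.0013 -0.0003 -1.    ] yaw_y viewer deg -89.70768425745005 F [-0.4057 -1.3955 -0.5611] j [-0.1073  0.6321  1.206  -0.0001  1.3022  1.5399]
tool delta cm [-18.509   15.4687   0.0488]
```

Request:
send_rows:
  travel:
    - [-3.1, 2.58, 0]
    - [-3.1, 2.58, 0]
    - [-3.1, 2.58, 0]
    - [-3.1, 2.58, 0]
    - [-3.1, 2.58, 0]
    - [-3.0, 2.57, 0]
    - [0, 0, 0]
    - [0, 0, 4]
    - [0, 0, 4]
    - [0, 0, 3]
    - [0, 0, 1.5]
    - [0, 0, 0]
  turn:
    - [0, 0, 0]
    - [0, 0, 0]
    - [0, 0, 0]
    - [0, 0, 0]
    - [0, 0, 0]
    - [0, 0, 0]
    - [0, 0, 0]
    - [0, 0, 0]
    - [0, 0, 0]
    - [0, 0, 0]
    - [0, 0, 0]
    - [0, 0, 0]

```text
clock: 10.45
ee_pos: [0.4606, -0.1337, 0.0455]
ee_rot: [-3.138, 0.12, 0.006]
force: [-0.7, 0.3, -0.7]
gripper_width: 0.0002
```

```bash
python3 -c "
from g import *
to(-48,-50,.048)"
```

```text
clock 10.45 tcp viewer mm [-110.872   -49.5796] 45.4907515976312 z axis [-0.0035  0.0019 -1.    ] yaw_y viewer deg -89.716177332941 F [-0.7077  0.2715 -0.6881] j [-0.4426  0.5071  1.8711  0.0003  0.7673  1.2045]
tool delta cm [ 6.286   0.0728 -0.2738]
```

Request:
send_rows:
  travel:
    - [0.8, 0.05, 0]
    - [0.6, 0, 0]
    - [0.6, 0, 0]
    - [0.6, 0, 0]
    - [0.6, 0, 0]
    - [0.6, 0, 0]
    - [0.6, 0, 0]
    - [0.6, 0, 0]
    - [0.5, 0, 0]
    - [0.3, 0, 0]
    - [0, 0, 0]
  turn:
    - [0, 0, 0]
    - [0, 0, 0]
    - [0, 0, 0]
    - [0, 0, 0]
    - [0, 0, 0]
    - [0, 0, 0]
    - [0, 0, 0]
    - [0, 0, 0]
    - [0, 0, 0]
    - [0, 0, 0]
    - [0, 0, 0]

```text
clock: 11.82
ee_pos: [0.5196, -0.1398, 0.0472]
ee_rot: [-3.139, 0.121, -0.002]
force: [-0.5, 0.1, -0.7]
gripper_width: 0.0003
```

Request:
send_rows:
  travel:
    - [0.1, 0, 0]
    - [0.1, 0, 0]
    - [0.1, 0, 0]
    - [0, 0, 0]
  turn:
    - [0, 0, 0]
    - [0, 0, 0]
    - [0, 0, 0]
    - [0, 0, 0]

```text
clock: 12.32
ee_pos: [0.522, -0.1399, 0.0472]
ee_rot: [-3.139, 0.121, 0.0]
force: [-2.3, -0.3, 0.5]
gripper_width: 0.0002
```

```bash
python3 -c "
from g import *
to(-47,-50,.048);rel()"
```

```text
clock 12.325 tcp viewer mm [-49.1321 -50.8095] 47.2283892190898 z axis [-0.      0.0002 -1.    ] yaw_y viewer deg -89.75074555275211 F [-2.2617 -0.2527  0.5102] j [-0.4039  0.5844  1.7028  0.0002  0.8545  1.244 ]
tool delta cm [ 0.2136 -0.08   -0.0772]
TCP rel pivot in tool mm [-69.5917 105.5077  -0.0143] force tool [-2.2355  0.4262 -0.5102]
```

Still sliding at about 2–3 N, so I'll go on in 1 mm steps until the end stop shows as a rise in force.

Request:
send_rows:
  travel:
    - [0.1, 0, 0]
    - [0.1, 0, 0]
    - [0, 0, 0]
  turn:
    - [0, 0, 0]
    - [0, 0, 0]
    - [0, 0, 0]

```text
clock: 12.7
ee_pos: [0.5241, -0.1401, 0.0472]
ee_rot: [-3.139, 0.121, -0.0]
force: [-2.0, -0.4, 0.9]
gripper_width: -0.0001
```

Request:
send_rows:
  travel:
    - [0.1, 0, 0]
    - [0, 0, 0]
  turn:
    - [0, 0, 0]
    - [0, 0, 0]

```text
clock: 12.95
ee_pos: [0.5246, -0.1402, 0.0472]
ee_rot: [-3.139, 0.121, 0.001]
force: [-4.1, -0.1, 1.6]
gripper_width: 0.0005
```

Request:
send_rows:
  travel:
    - [0.1, 0, 0]
    - [0, 0, 0]
  turn:
    - [0, 0, 0]
    - [0, 0, 0]

```text
clock: 13.2
ee_pos: [0.5246, -0.1401, 0.0472]
ee_rot: [-3.139, 0.121, 0.005]
force: [-8.5, -0.4, 4.5]
gripper_width: -0.0
```

Request:
send_rows:
  travel:
    - [0.1, 0, 0]
    - [0, 0, 0]
    - [0, 0, 0]
  turn:
    - [0, 0, 0]
    - [0, 0, 0]
    - [0, 0, 0]

```text
clock: 13.58
ee_pos: [0.5246, -0.1401, 0.0472]
ee_rot: [-3.138, 0.121, 0.008]
force: [-11.5, -0.5, 6.9]
gripper_width: 0.0
```

Request:
send_rows:
  travel:
    - [-0.5, 0, 0]
    - [-1.5, 0, 0]
    - [-2, 0, 0]
    - [-1, 0, -1]
    - [0, 0, -4]
    - [0, 0, -5]
    - [0, 0, -4]
    - [-4, 0, 0]
    - [0, 0, 0]
    - [0, 0, 0]
  turn:
    - [0, 0, 0]
    - [0, 0, 0]
    - [0, 0, 0]
    - [0, 0, 0]
    - [0, 0, 0]
    - [0, 0, 0]
    - [0, 0, 0]
    - [0, 0, 0]
    - [0, 0, 0]
    - [0, 0, 0]

```text
clock: 14.82
ee_pos: [0.4382, -0.1338, 0.1881]
ee_rot: [3.138, -0.122, 0.004]
force: [-0.8, -0.4, 0.6]
gripper_width: 0.0
```

```bash
python3 -c "
from g import *
a=snapshot('side');np.savez('c7.npz',**a);c=a['frame'][200:350,200:400]
b=snapshot('scene');np.savez('c8.npz',**b);d=b['frame'][120:270,180:380]
cv2.imwrite('pics/c7c.png',cv2.resize(np.vstack([c,d]),None,fx=2.0*1,fy=2.0)[...,::-1])
cv2.imwrite('pics/c7s.png',cv2.resize(c,None,fx=4,fy=4,interpolation=2)[...,::-1])
print(get_obs()['clock'],get_obs()['force'])"
```

```text
14.925 [ 0.2015 -0.834  -0.3533]
```

View pics/c7s.png

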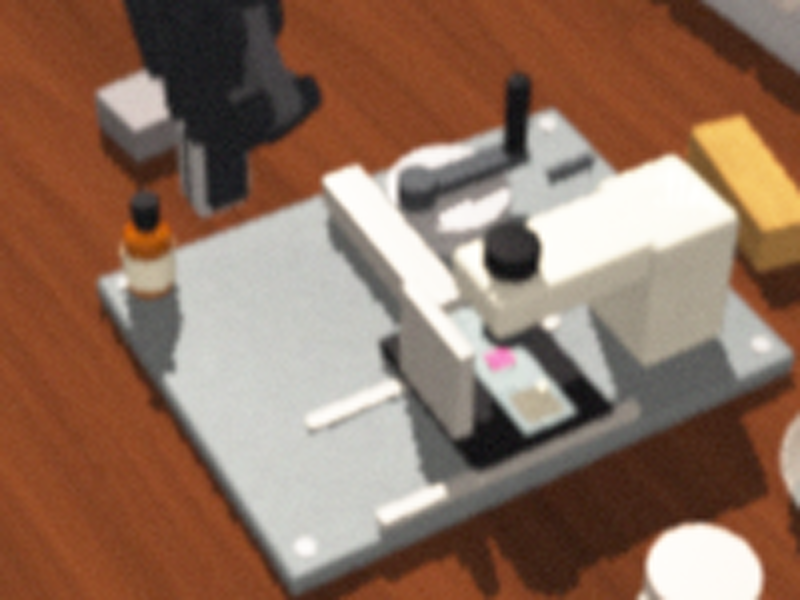

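The carriage has moved forward: the tab's top corners went from (332,318)/(394,388) to (406,283)/(470,353). The pin top is still at (517,80) and the bystanders are unmoved. I'll check the travel before handing in.

```bash
python3 -c "
from g import *
s=dict(np.load('c7.npz'));f=lambda u,v:R.T@(ray(s,u/4+200,v/4+200,.072)[:2]-t)*1000
print(f(406,283)-f(332,318),f(470,353)-f(394,388),(f(406,283)+f(470,353))/2)
for a,b in(('scene1','c8'),('side1','c7')):
    A,B=(np.load(n+'.npz')['frame'] for n in(a,b));d=(cv2.absdiff(A,B).max(2)>60).astype(np.uint8)
    n,_,st,_=cv2.connectedComponentsWithStats(d);print(b,[x.tolist() for x in st[1:] if x[4]>25])
"
```

```text
[38.0489  2.7142] [37.4876  1.4094] [-31.3768 -48.8303]
c8 [[300, 0, 46, 99, 2243], [554, 2, 6, 10, 34], [479, 22, 15, 40, 258], [496, 22, 10, 53, 165], [502, 28, 37, 67, 818], [518, 73, 33, 25, 442], [551, 83, 9, 21, 120], [535, 97, 25, 62, 787], [515, 103, 15, 5, 53], [531, 118, 8, 15, 65], [469, 129, 30, 26, 236], [266, 137, 31, 41, 424], [499, 138, 32, 23, 238], [265, 161, 18, 19, 87], [242, 167, 22, 23, 198], [259, 166, 16, 21, 114], [292, 183, 7, 17, 90], [242, 191, 21, 24, 139], [274, 192, 18, 16, 108], [296, 193, 10, 15, 63], [275, 206, 7, 10, 32]]
c7 [[53, 0, 11, 20, 68], [141, 0, 67, 38, 818], [218, 0, 49, 26, 862], [208, 26, 76, 74, 4459], [191, 29, 19, 27, 317], [76, 35, 14, 8, 69], [243, 97, 36, 52, 854], [243, 119, 13, 12, 32], [256, 131, 12, 12, 26], [216, 135, 64, 119, 4140], [237, 140, 18, 4, 37], [309, 219, 24, 33, 283], [263, 232, 63, 104, 2024], [299, 236, 15, 6, 54], [290, 240, 8, 5, 29], [0, 252, 13, 42, 256], [296, 260, 38, 49, 410], [331, 280, 22, 30, 221], [0, 298, 9, 41, 118], [316, 338, 7, 10, 27], [0, 344, 20, 31, 311], [294, 345, 11, 12, 66]]
```

```bash
python3 -c "
from plant import *
print(close_job())"
```

```text
the job is handed in; nothing more can be done
None
```

I turned the cam to its low point, pushed the carriage home onto its end stop, and handed the job in with the robot clear. The hand-in gives no verdict.

- **Cam:** With the fingers shut, I pushed the lever pin clockwise round its circle from outside, from about 0.27 rad. The camera then put the cam at about 3.14 rad, with the carriage still back. In the last picture the pin is in the same place.
- **Carriage:** I pushed the tab forward from behind. It slid at about 2–3 N, then stopped moving while the force rose to about 11 N, which shows the end stop. The camera measured about 37.5–38 mm of travel from its starting position, good to about 1 mm. That fits 38.5 mm with a start of 0 to 2 mm, but the picture alone would not prove it is home; the hard stop is the stronger evidence.
- **Bystanders:** Comparing first and last pictures showed changes where the arm, its shadows, the cam, the carriage and the tab had moved. There was no sign that a bystander had moved. The cover-glass box was partly hidden behind the gripper in the last side view.

The whole job took about 15 s of the 61 s allowed. No check failed; early position estimates from the separate cameras differed by up to about 4 mm.

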